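Load the tube block in the dry bath and start it

TASK

Load the aluminium block with the eight small wells into the dry-bath heater: set it down (do not drop it) flat, square and fully home in the rectangular well, and let go. Then start the heater by pressing the larger of its two buttons fully down and letting it spring back up. Do not press the small stop button, and leave the four-well block and the glassware where they are.

Things in the scene. Friction and masses are not known exactly. Their poses are not given: they have to be found in the camera images.
- block_small: the block to load: a bare aluminium tube block, 70 x 90 mm, 30 mm high, with EIGHT small round wells (12 mm, four each side of a rib); origin at the centre of the underside, z up, y along the 90 mm length. On its top stands a lifting rib, 12 mm thick (x), 60 mm long (y), 22 mm high (top 52 mm above the underside). Loose, about 0.5 kg.
- block_large: not wanted, stays put: a bare aluminium tube block, 70 x 90 mm, 30 mm high, with FOUR large round wells (19 mm); origin at the centre of the underside, z up, y along the 90 mm length. On its top stands a lifting rib, 12 mm thick (x), 60 mm long (y), 22 mm high (top 52 mm above the underside). Loose, about 0.5 kg.
- heater: dry-bath heater, white painted box on the bench, fixed: 240 mm deep (x) x 200 mm wide (y); origin at the centre of its underside, z up, -x its front, which is turned roughly to the robot. The front 80 mm is a lower control deck, 60 mm high, with a dark display between two buttons; the rest is 85 mm high and has the rectangular well in its top
- well (a point): centre of the floor of the heater's well (71 mm above the bench), axes as the heater's. The well is a rectangular pocket 74 mm (x) x 94 mm (y), 14 mm deep, with a 4 mm 45-degree bevelled mouth; the block stands 16 mm proud of the heater's top when home, its rib along y (either way round)
- start_button (a joint): the larger button (grey round cap 28 mm across, in a black housing) on the heater's deck, at the heater's -y end: START. Joint value in m: 0 up, 0.006 fully down; about 4 N pushes it home; it springs back
- start_button_top (a point): centre of the top face of the start button, pressed along -z
- stop_button (a joint): the smaller button (grey round cap 16 mm across, in a black housing), at the heater's +y end of the deck, 110 mm from the other: STOP. Joint value in m: 0 up, 0.005 fully down; not to be pressed
- stop_button_top (a point): centre of the top face of the stop button
- bottle: closed amber glass bottle, 70 mm across, 150 mm high, loose; origin at the centre of its underside
- flask: conical glass flask, 80 mm across the base, 104 mm high, loose; origin at the centre of its underside
- beaker: glass beaker, 66 mm across, 80 mm high, loose; origin at the centre of its underside

How it is judged:
By the outcome, as a careful person would: the job done as asked, in the order asked, and still so for the second after the job is handed in, with the robot touching nothing.
It also fails if it takes over 50 s, if anything falls off the work surface, if the arm or the gripper's body presses on something with over 40 N, if the wrist force passes 120 N, or if a joint passes its speed limit or range.

ROBOT

A 7-joint arm with a two-finger parallel gripper is mounted at the origin on the work surface. World frame = base frame: x ahead of the robot, y to its left, z up, the work surface at z = 0. Lengths are in m, angles in rad, forces in N, time in s.
With the tool pointing down it reaches from about 0.4 to 0.85 m from the base axis. Payload 10.4 kg.
Tool frame: the origin (TCP) lies at the very end of the fingers, on their centre line; the grasp point (between the pads) lies 19 mm behind it (env.grasp_offset is the distance from the TCP to the grasp point, in m); z points along the fingers, x is the direction in which the jaws open and shut, and the axes are right-handed (so a half turn about z gives the same grasp; the last joint's range is limited). The gripper opens to 85 mm and grips with 20 to 120 N. Pads are 22 mm wide; open, the fingers measure 114 mm over their backs; the gripper's body (76 mm by 85 mm) begins 54 mm behind the grasp point. The pads swing forward as they close: fully open they stand 13 mm farther back than shut.
Start: joints at [-1.139, 0.332, -0.065, 1.46, 0.022, 1.35, -0.088], TCP at [0.275, 0.561, 0.231] pointing down, gripper open.
Joint ranges: [-2.6, 2.6], [-0.5, 2.12], [-1.47, 1.34], [0.16, 2.42], [-1.27, 4.41], [0.06, 2.06], [-2.6, 2.6]. Speed limits (rad/s): [2.22, 2.22, 2.79, 2.79, 3.14, 3.14, 3.14].

INTERFACE

Orientations are given as a unit quaternion [x, y, z, w].
In Python, from station import env gives the robot as it stands.
- The arm moves only by the shell command python3 -m pendant 'ROWS' [FORCE]. ROWS is a JSON object of lists of equal length, an entry for each row: "linear": the shift along the tool's x, y, z in m, a list of three; "roll": the turn about the tool's z in degrees; "gripper": the closure, from -1 (fully open) to 1 (shut). In form: {"linear": [[dx, dy, dz], ...], "roll": [roll, ...], "gripper": [gripper, ...]}. A call has 1 to 10 rows; each row is the pose to reach, as a shift and turn from the pose measured when the call began, along the tool's axes at that moment; what a row does not reach only later rows make up. A row lasts 1/10 s, in which the tool goes at most 50 mm and 8.59 degrees, less where a joint would pass 70% of its speed; a pose out of reach is approached as far as the arm can. A call with a gripper value outside its range is refused whole. The fingers move at their own pace and stop on an object; FORCE is the grip in N (left out, the last holds). Time passes only in rows, so rows that repeat a pose let the fingers close. It gives the time, the measured TCP pose, the force and the opening at its end, in the units of the state.
- env.read_state(): the state, without advancing time (a new reading comes with each control period).
- env.capture(name): name is "scene" or "side" or "wrist"; returns the picture (480x640x3 uint8, red, green, blue); there is no depth.
- env.camera_info(name): a dict with "intrinsics" (3x3 intrinsics, pixels), "rvec" (rotation vector, rad) and "tvec" (3), from world to camera coordinates, as OpenCV has them. Camera axes: x right, y down, z forward; pixel columns grow to the right and rows downward; lengths in m; the calibration is good to about 2 mm. A picture is of the moment at which its call begins: read the wrist's pose just before it. camera_info takes no time and is no camera call; for the wrist camera it gives the pose at the moment of the call.
- env.close_job(): hands the job in, once; it reports no verdict.
Trained networks look in the newest picture that a camera, given by its name, has taken for a name from the list of things; names that differ only in an ending like _2 or _b are one class to them, and where a whole thing is asked for, a point or a joint stands for the part that bears it (a point fixed in the world has none). Each returns a list of dicts, best first, with "p" (0 to 1); they miss things now and then, are a little off and sometimes report something else, mostly with a low value. They report only what shows in the picture. A call takes as long as a camera call.
- env.search_frame(camera, thing): "pixel" ([row, column] in pixels, amid what is visible of it).
- env.tip_of(camera, thing): "pixel" ([row, column] in pixels: a listed point, or the origin of a listed thing).
The state is a dict: "clock": time; "joint_pos": joint angles; "joint_velocities": joint speeds; "effort": joint torques, N m; "tool_pos": TCP position; "orientation": TCP orientation; "contact_force": force on the tool from outside, world axes, zero at the start; "wrist_torque": the same for the moment, N m; "gripper_width": finger opening in m.
Only numpy, scipy, OpenCV 4.12 (cv2) and the standard library are available. Lean on these libraries where they do the work, as an engineer would, in place of code of your own. Each camera call takes 0.05 s, during which the arm holds its last target. There are 200 camera calls.

## Working session

There is one attempt and no reset: what is moved stays moved. The work goes in short steps, Python scripts to look and compute and a shell command to move; the robot and the scene stay as the last step left them, time stands still between calls to the robot, and variables do not carry over. Pictures are saved under pics/ and viewed, about 8 in all and at most 12, crops included, and the job is handed in when it is done.

```bash
ls; mkdir -p pics; cat > h.py <<'E'
import numpy as np, cv2
from station import env
from scipy.spatial.transform import Rotation as R
def cam(n):
    c=env.camera_info(n); return np.array(c["intrinsics"],float),cv2.Rodrigues(np.array(c["rvec"],float))[0],np.array(c["tvec"],float).ravel()
def ray(c,px):
    K,Rm,t=c; d=Rm.T@np.linalg.solve(K,[px[1],px[0],1]); return -Rm.T@t,d/np.linalg.norm(d)
def atz(c,px,z):
    o,d=ray(c,px); return o+d*(z-o[2])/d[2]
def tri(obs):
    A=np.zeros((3,3));b=np.zeros(3)
    for c,px in obs:
        o,d=ray(c,px);P=np.eye(3)-np.outer(d,d);A+=P;b+=P@o
    x=np.linalg.solve(A,b)
    return x,[round(float(np.linalg.norm((np.eye(3)-np.outer(ray(c,p)[1],ray(c,p)[1]))@(x-ray(c,p)[0])))*1000,1) for c,p in obs]
def proj(c,X):
    K,Rm,t=c; p=K@(Rm@np.asarray(X)+t); return p[1]/p[2],p[0]/p[2]
def tool():
    s=env.read_state(); return np.array(s["tool_pos"]),R.from_quat(s["orientation"])
def totool(X):  # world delta of TCP target -> tool shift
    p,r=tool(); return r.inv().apply(np.asarray(X)-p)
def save(n,im): cv2.imwrite(f"pics/{n}.png",im[:,:,::-1])
E
python3 - <<'E'
from h import *
s=env.read_state(); print(s["clock"],np.round(s["tool_pos"],3),np.round(R.from_quat(s["orientation"]).as_matrix(),2).tolist(),s["contact_force"])
a=env.capture("scene");b=env.capture("side");w=env.capture("wrist")
save("a",cv2.resize(np.vstack([a,b]),(600,900))[:, :] if 0 else a);save("b",b)
C={n:cam(n) for n in("scene","side","wrist")}
for th in["block_small","block_large","well","start_button_top","stop_button_top","heater","bottle","flask","beaker"]:
    o=[]
    for n in C:
        r=env.tip_of(n,th)[:2]; print(th,n,[(np.round(x["pixel"]).tolist(),round(x["p"],2)) for x in r])
        if r and r[0]["p"]>.3:o.append((C[n],r[0]["pixel"]))
    if len(o)>1: x,e=tri(o);print("   ",np.round(x,3),e)
E
```

```text
pics
0.0 [0.274 0.561 0.23 ] [[0.44, 0.9, -0.0], [0.9, -0.44, -0.0], [-0.0, 0.0, -1.0]] [-0.31397632  0.53006661  0.20504146]
block_small scene [([152.0, 364.0], 0.8)]
block_small side [([189.0, 254.0], 0.74)]
block_small wrist []
    [ 0.463  0.281 -0.005] [1.7, 1.7]
block_large scene [([192.0, 385.0], 0.79)]
block_large side [([200.0, 304.0], 0.57)]
block_large wrist []
    [ 0.605  0.199 -0.012] [1.0, 1.0]
well scene []
well side [([239.0, 318.0], 0.7)]
well wrist []
start_button_top scene [([217.0, 253.0], 0.59)]
start_button_top side [([243.0, 257.0], 0.54)]
start_button_top wrist []
    [ 0.479 -0.145  0.078] [6.5, 6.5]
stop_button_top scene [([199.0, 295.0], 0.5)]
stop_button_top side [([222.0, 273.0], 0.36)]
stop_button_top wrist []
    [ 0.513 -0.039  0.07 ] [1.3, 1.3]
heater scene [([248.0, 292.0], 0.68)]
heater side [([264.0, 303.0], 0.92), ([222.0, 274.0], 0.67)]
heater wrist []
    [ 0.574 -0.118  0.002] [5.3, 5.3]
bottle scene [([317.0, 133.0], 0.67)]
bottle side [([384.0, 250.0], 0.74)]
bottle wrist []
    [ 0.453 -0.472 -0.004] [0.3, 0.3]
flask scene []
flask side [([352.0, 357.0], 0.65), ([238.0, 319.0], 0.52)]
flask wrist []
beaker scene [([248.0, 425.0], 0.59)]
beaker side [([213.0, 376.0], 0.85)]
beaker wrist []
    [ 0.794  0.113 -0.016] [0.1, 0.1]
```

View pics/a.png

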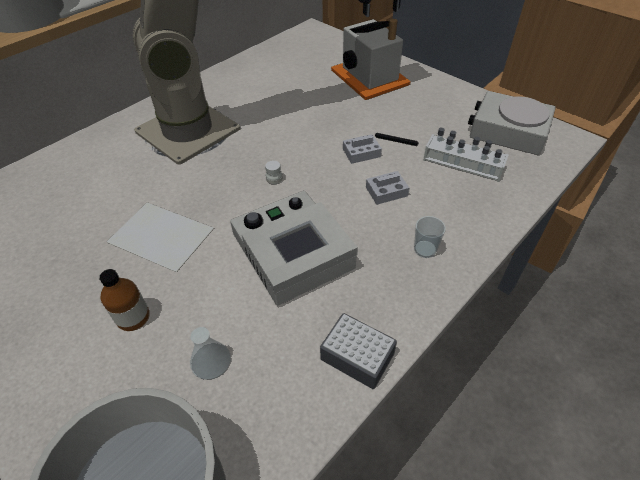

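View pics/b.png

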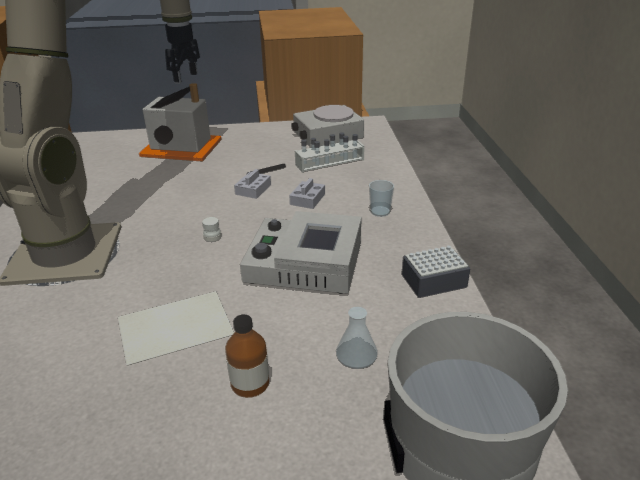

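Scene: eight-well block at about (362,148) px, four-well at (387,187), START (larger, near-left) at (253,217), STOP at (295,202), well about (300,243). The networks agree with this. Next I go above block_small.

```bash
python3 -m pendant '{"linear":[[0,0,-0.04],[-0.02,0.04,-0.06],[-0.045,0.08,-0.06],[-0.07,0.12,-0.06],[-0.095,0.16,-0.06],[-0.12,0.205,-0.06],[-0.145,0.25,-0.06],[-0.169,0.29,-0.06],[-0.169,0.29,-0.06],[-0.169,0.29,-0.06]],"roll":[0,0,0,0,0,0,0,0,0,0],"gripper":[-1,-1,-1,-1,-1,-1,-1,-1,-1,-1]}' 40
python3 - <<'E'
from h import *
print(np.round(tool()[0],3),tool()[1].as_matrix().round(3).tolist())
c=cam("wrist");print("cam",np.round(-c[1].T@c[2],3),c[1][2].round(2))
w=env.capture("wrist");save("w1",w);np.save("w1.npy",np.hstack([c[1],c[2][:,None]]))
for th in["block_small","block_large"]:
    print(th,[(x["pixel"],x["p"]) for x in env.tip_of("wrist",th)[:2]], proj(c,[.463,.281,0]))
E
```

```text
clock: 2.5
tool_pos: [0.4614, 0.2813, 0.2915]
orientation: [0.849, 0.528, 0.0, -0.0]
contact_force: [-0.2, 0.6, 0.3]
gripper_width: 0.0855
[0.461 0.281 0.292] [[0.442, 0.897, 0.0], [0.897, -0.442, 0.0], [0.0, -0.0, -1.0]]
cam [0.4   0.311 0.435] [ 0.24 -0.12 -0.96]
block_small [([203.2, 303.7], 0.88)] (np.float64(202.26247088325934), np.float64(313.136869852415))
block_large [([325.5, 303.5], 0.75), ([204.2, 304.3], 0.32)] (np.float64(202.26247088325934), np.float64(313.136869852415))
```

View pics/w1.png

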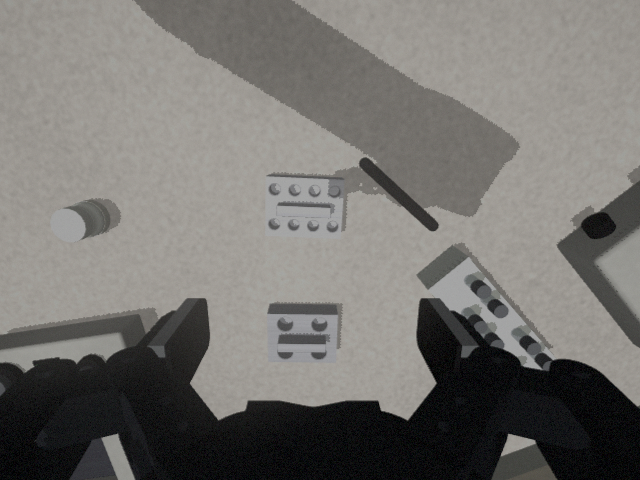

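The wrist view shows the eight-well block at (305,206), its rib along the image horizontal, i.e. along the jaws, and the four-well block below it at (303,335). A quarter turn is needed. I'll measure the rib and well poses now.

```bash
python3 - <<'E'
from h import *
print(np.round(env.read_state()["joint_pos"],2))
c=cam("wrist")
print("blk z0",atz(c,(203.2,303.7),0).round(4))
f=env.tip_of("side","well")
for ends,z in [(((206,278),(205.5,331)),.052),(((235,268),(238,344)),.03)]:
    a,b=[atz(c,p,z) for p in ends]; d=b-a; print(a.round(3),b.round(3),np.linalg.norm(d),np.degrees(np.arctan2(d[1],d[0])))
C={n:cam(n) for n in("scene","side")}
print("well floor side",atz(C["side"],(239,318),.071), "well scene", atz(C["scene"],(243,300),.071))
for n,p,q in(("scene",(217,253),(199,295)),("side",(243,257),(222,273))):
    a,b=atz(C[n],p,.075),atz(C[n],q,.07);d=b-a;print(n,a.round(3),b.round(3),np.linalg.norm(d),np.degrees(np.arctan2(d[1],d[0])))
E
```

```text
[-0.77  0.11  0.14  1.6  -0.02  1.43  0.5 ]
blk z0 [0.4573 0.2723 0.    ]
[0.441 0.25  0.052] [0.466 0.303 0.052] 0.05841067580890866 64.66604000033537
[0.469 0.22  0.03 ] [0.512 0.3   0.03 ] 0.09079309500571031 61.782788650077855
well floor side [ 0.61280439 -0.12773789  0.071     ] well scene [ 0.61648306 -0.12797888  0.071     ]
scene [ 0.484 -0.148  0.075] [ 0.51  -0.038  0.07 ] 0.11288676990282714 76.81427099124114
side [ 0.475 -0.133  0.075] [ 0.514 -0.039  0.07 ] 0.10139079895620577 67.74447852297034
```

```bash
python3 -m pendant '{"linear":[[-0.006,-0.004,0.03],[-0.006,-0.004,0.06],[-0.006,-0.004,0.09],[-0.006,-0.004,0.12],[-0.006,-0.004,0.12],[-0.006,-0.004,0.12],[-0.006,-0.004,0.12],[-0.006,-0.004,0.12],[-0.006,-0.004,0.12],[-0.006,-0.004,0.12]],"roll":[8.5,17,25.5,34,42.5,51,59.5,68,76.5,85],"gripper":[-1,-1,-1,-1,-1,-1,-1,-1,-1,-1]}'
python3 -m pendant '{"linear":[[0,0,0],[0,0,0]],"roll":[5,5],"gripper":[-1,-1]}'
python3 - <<'E'
from h import *
print(tool()[0].round(3),tool()[1].as_matrix()[:,0].round(3))
c=cam("wrist");w=env.capture("wrist");save("w2",w)
for th in["block_small"]:
    for x in env.tip_of("wrist",th)[:2]: print(x["pixel"],x["p"],atz(c,x["pixel"],0).round(4))
    for n in("scene","side"): x=env.tip_of(n,th)
E
```

```text
clock: 3.7
tool_pos: [0.453, 0.2812, 0.1711]
orientation: [0.983, -0.183, -0.0, -0.0]
contact_force: [0.3, 0.5, -0.3]
gripper_width: 0.0858
clock: 3.9
tool_pos: [0.4523, 0.2824, 0.1711]
orientation: [0.974, -0.226, -0.0, -0.0]
contact_force: [-0.1, -0.2, -0.6]
gripper_width: 0.0854
[0.452 0.282 0.171] [ 0.898 -0.44  -0.001]
[228.6, 327.8] 0.79 [0.462  0.2702 0.    ]
```

View pics/w2.png

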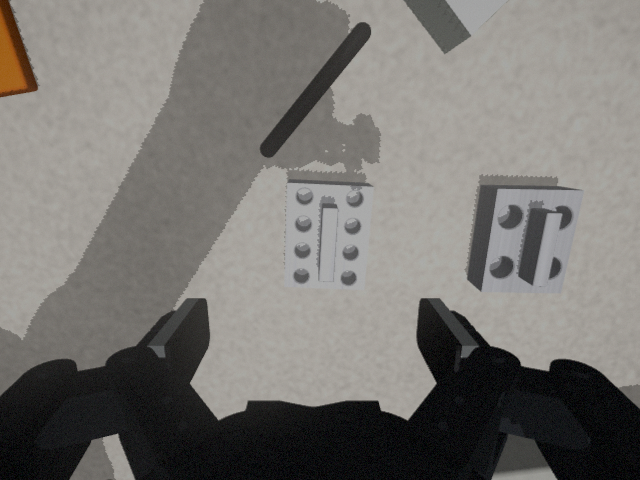

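Now the block is under the jaws: rib top from (330,206) to (327,282), wells in two columns either side. Compute its pose from these.

```bash
python3 - <<'E'
from h import *
c=cam("wrist")
H=np.array([[196,304],[223,303],[250,302],[276,301],[198,354],[225,352],[251,350],[277,348]])
P=np.array([atz(c,p,.03) for p in H]);print("holes ctr",P.mean(0).round(4))
for s in(P[:4],P[4:]):
    d=s[0]-s[3];print(np.degrees(np.arctan2(d[1],d[0])),np.linalg.norm(d))
print(np.linalg.norm(P[:4].mean(0)-P[4:].mean(0)))
a,b=atz(c,(206,330),.052),atz(c,(281.5,327.5),.052);d=a-b;print("rib",((a+b)/2).round(4),np.linalg.norm(d),np.degrees(np.arctan2(d[1],d[0])))
m=np.load("w1.npy");c1=(c[0],m[:,:3],m[:,3]);print("rib top tri",tri([(c,(244,329)),(c1,(211,304))]))
p,r=tool();print(p.round(4),r.as_matrix()[:,0].round(3), totool([*(P.mean(0)[:2]),p[2]]).round(4), "ribtool",totool([*((a+b)/2)[:2],p[2]]).round(4))
E
```

```text
holes ctr [0.4604 0.2696 0.03  ]
61.54659242525498 0.06950419484119129
61.565054608450566 0.06879432126808745
0.040766486093654256
rib [0.461  0.2694 0.052 ] 0.06122307619343397 62.96098034165429
rib top tri (array([0.46074212, 0.27013315, 0.04959272]), [1.1, 1.1])
[0.4528 0.2816 0.1711] [ 0.899 -0.438 -0.001] [ 0.012   0.0074 -0.    ] ribtool [ 0.0127  0.0074 -0.    ]
```

```bash
python3 -m pendant '{"linear":[[0.012,0.008,0.02],[0.012,0.008,0.05],[0.012,0.008,0.08],[0.012,0.008,0.11],[0.012,0.008,0.12],[0.012,0.008,0.12],[0.012,0.008,0.12]],"roll":[2,2,2,2,2,2,2],"gripper":[-0.5,-0.3,-0.2,-0.2,-0.2,-0.2,-0.2]}'
python3 - <<'E'
from h import *
save("w3",env.capture("wrist")); print(tool()[0].round(4),totool([.4607,.2695,.033]).round(4))
E
```

```text
clock: 4.8
tool_pos: [0.4607, 0.2696, 0.0523]
orientation: [0.97, -0.241, 0.0, -0.001]
contact_force: [0.5, 0.2, 0.4]
gripper_width: 0.0513
[0.461  0.2698 0.0527] [-0.0001  0.0004  0.0197]
```

View pics/w3.png

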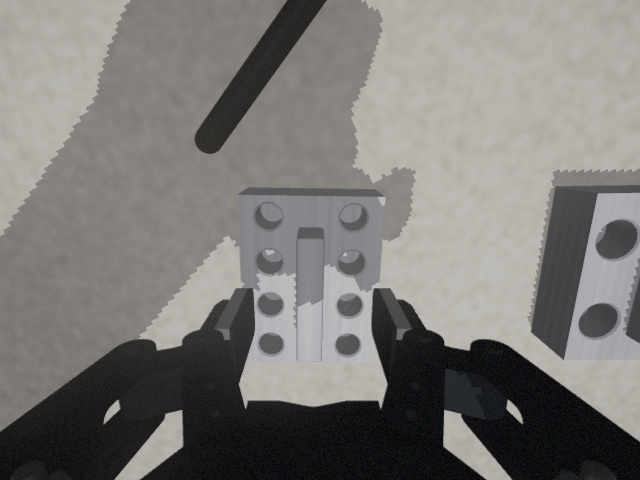

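The rib (310, 230–360) is straddled centrally by the fingers and parallel to the pads. I'll descend and close.

```bash
python3 -m pendant '{"linear":[[0,0,0.01],[0,0,0.019],[0,0,0.019],[0,0,0.019],[0,0,0.019],[0,0,0.019],[0,0,0.019],[0,0,0.019]],"roll":[0,0,0,0,0,0,0,0],"gripper":[-0.2,-0.2,1,1,1,1,1,1]}' 70
```

```text
clock: 5.65
tool_pos: [0.461, 0.2699, 0.034]
orientation: [0.97, -0.241, 0.0, -0.001]
contact_force: [-2.6, -0.6, 4.6]
gripper_width: 0.0099
```

```bash
python3 -m pendant '{"linear":[[0,0,0],[0,0,-0.015],[0,0,-0.03],[0,0,-0.06],[0,0,-0.1],[0,0,-0.14],[0,0,-0.15],[0,0,-0.15]],"roll":[0,0,0,0,0,0,0,0],"gripper":[1,1,1,1,1,1,1,1]}'
python3 - <<'E'
from h import *
print(np.round(env.read_state()["joint_pos"],2),tool()[0].round(3),totool([.612,-.127,.21]).round(3))
save("w4",env.capture("wrist"))
E
```

```text
clock: 6.45
tool_pos: [0.4612, 0.2698, 0.1843]
orientation: [0.97, -0.241, 0.001, -0.002]
contact_force: [-0.1, -0.9, -6.0]
gripper_width: 0.0108
[-0.86  0.16  0.27  1.78 -0.05  1.2  -1.06] [0.461 0.27  0.184] [ 0.319  0.28  -0.027]
```

View pics/w4.png

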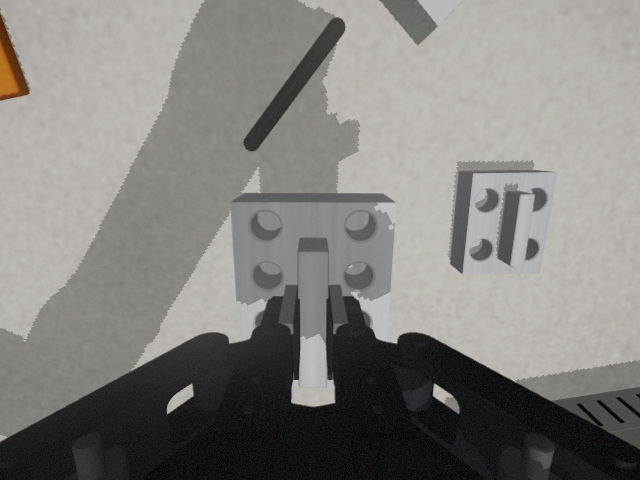

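The block is held level by its rib. I'll go past the well, so the wrist camera (which looks to tool −y) can see it unobstructed.

```bash
python3 -m pendant '{"linear":[[0.01,0.01,-0.03],[0.03,0.03,-0.06],[0.06,0.065,-0.09],[0.09,0.1,-0.11],[0.12,0.14,-0.116],[0.15,0.175,-0.116],[0.18,0.21,-0.116],[0.21,0.245,-0.116],[0.24,0.28,-0.116],[0.265,0.31,-0.116]],"roll":[0,-1,-2,-3,-4,-6,-8,-9,-10,-10],"gripper":[1,1,1,1,1,1,1,1,1,1]}'
python3 - <<'E'
from h import *
print(env.read_state()["joint_pos"],totool([.57,-.25,.30]).round(3))
E
```

```text
clock: 7.5
tool_pos: [0.5484, -0.1314, 0.2951]
orientation: [0.988, -0.156, -0.002, 0.0]
contact_force: [0.6, -0.1, -6.1]
gripper_width: 0.0102
[-0.39490688  0.18447924  0.63809626  1.55283652 -0.10973537  1.44441067
 -0.06439922] [ 0.057  0.106 -0.005]
```

```bash
python3 -m pendant '{"linear":[[0.02,0.035,0],[0.04,0.07,0],[0.057,0.106,0],[0.057,0.106,0],[0.057,0.106,0]],"roll":[0,0,0,0,0],"gripper":[1,1,1,1,1]}'
python3 - <<'E'
from h import *
c=cam("wrist");save("w5",env.capture("wrist"));print(tool()[0].round(4),tool()[1].as_matrix().round(3).tolist())
np.save("w5.npy",np.hstack([c[1],c[2][:,None]]))
for th,z in[("well",.071),("start_button_top",.07),("stop_button_top",.07),("block_small",0)]:
    for x in env.tip_of("wrist",th)[:1]: print(th,x["pixel"],x["p"],atz(c,x["pixel"],z).round(4))
E
```

```text
clock: 8.0
tool_pos: [0.5689, -0.2508, 0.2916]
orientation: [0.988, -0.158, -0.004, 0.0]
contact_force: [-0.3, 1.6, -5.8]
gripper_width: 0.0101
[ 0.5694 -0.2493  0.2922] [[0.951, -0.309, -0.008], [-0.309, -0.951, 0.001], [-0.008, 0.001, -1.0]]
well [78.9, 325.8] 0.85 [ 0.6188 -0.1329  0.071 ]
start_button_top [140.9, 199.6] 0.76 [ 0.4815 -0.1478  0.07  ]
stop_button_top [13.5, 184.0] 0.84 [ 0.5121 -0.0399  0.07  ]
block_small [275.7, 313.6] 0.93 [ 0.5368 -0.3459  0.    ]
```

View pics/w5.png

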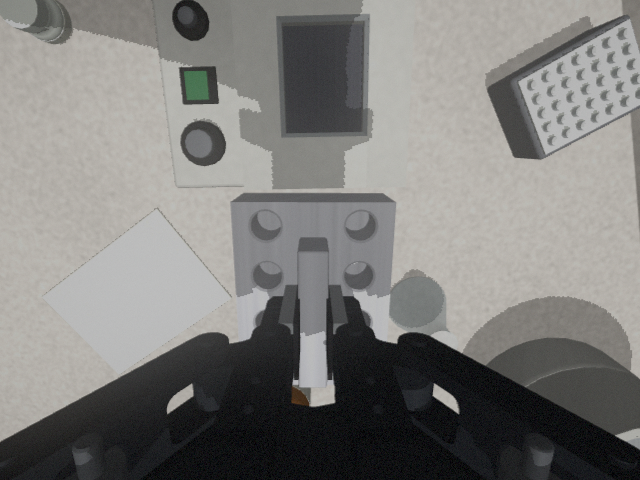

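```bash
python3 - <<'E'
from h import *
c=cam("wrist");p,r=tool()
Q=np.array([[17,277],[14,369],[136,372],[138,280]])
P=np.array([atz(c,q,.085) for q in Q]);print("mouth ctr",P.mean(0).round(4))
L=lambda a,b:(np.linalg.norm(a-b).round(4),np.degrees(np.arctan2(*(a-b)[1::-1])).round(2))
print("x edges",L(P[1],P[0]),L(P[2],P[3]),"y edges",L(P[0],P[3]),L(P[1],P[2]))
a,b=atz(c,(140.9,201),.07),atz(c,(13.5,184),.07);print("buttons",L(b,a))
H=np.array([[224,266],[224,360],[274,267],[274,359]])
T=[]
for q in H:
    o,d=ray(c,q);o=r.inv().apply(o-p);d=r.inv().apply(d);T.append(o+d*((.004-o[2])/d[2]))
T=np.array(T);print("holes tool",T.round(4).tolist())
# corner of top far edge
for q in[(203,234),(203,394)]:
    o,d=ray(c,q);o=r.inv().apply(o-p);d=r.inv().apply(d);print("corner",(o+d*((.004-o[2])/d[2])).round(4))
# well edges refine
im=cv2.cvtColor(cv2.imread("pics/w5.png"),cv2.COLOR_BGR2GRAY)
print("row75",[int(v) for v in im[75,268:292]],[int(v) for v in im[75,355:380]]);print("col300",[int(v) for v in im[8:30,300]],[int(v) for v in im[124:146,300]])
E
```

```text
mouth ctr [ 0.6185 -0.1314  0.085 ]
x edges (np.float64(0.0814), np.float64(-16.25)) (np.float64(0.0887), np.float64(-16.63)) y edges (np.float64(0.1027), np.float64(72.21)) (np.float64(0.1034), np.float64(76.27))
buttons (np.float64(0.113), np.float64(75.19))
holes tool [[-0.0199, -0.0351, 0.004], [0.0205, -0.0351, 0.004], [-0.0203, -0.0121, 0.004], [0.0209, -0.0122, 0.004]]
corner [-0.0332 -0.0442  0.004 ]
corner [ 0.0346 -0.0442  0.004 ]
row75 [135, 134, 134, 131, 132, 132, 131, 131, 130, 133, 117, 100, 94, 98, 97, 85, 65, 64, 60, 62, 59, 58, 58, 60] [82, 84, 83, 83, 88, 85, 85, 82, 97, 121, 128, 127, 128, 151, 177, 181, 181, 181, 181, 181, 181, 180, 182, 182, 184]
col300 [130, 132, 132, 129, 132, 132, 129, 113, 92, 87, 86, 87, 82, 85, 80, 77, 77, 71, 59, 60, 59, 60] [63, 62, 64, 63, 65, 65, 66, 65, 64, 96, 101, 101, 101, 125, 135, 136, 134, 133, 136, 134, 133, 130]
```

The well mouth spans cols 278–370, rows 15–137, measuring about 82 x 102 mm as it should. Centre is (0.6187, −0.132) and yaw about −16°. The block is centred on the TCP. Now I hover low over the well.

```bash
python3 - <<'E'
from h import *
print(totool([.6187,-.132,.145]).round(4))
E
```

```text
[ 0.0112 -0.1258  0.1493]
```

```bash
python3 -m pendant '{"linear":[[0.004,-0.03,0.01],[0.008,-0.06,0.03],[0.011,-0.095,0.06],[0.011,-0.126,0.09],[0.011,-0.126,0.12],[0.011,-0.126,0.14],[0.011,-0.126,0.148],[0.011,-0.126,0.148],[0.011,-0.126,0.148]],"roll":[0,-1,-2.2,-2.2,-2.2,-2.2,-2.2,-2.2,-2.2],"gripper":[1,1,1,1,1,1,1,1,1]}'
python3 - <<'E'
from h import *
c=cam("wrist");w=env.capture("wrist");s=env.capture("side");p,r=tool();print(p.round(4),r.as_matrix().round(3).tolist(),totool([.6187,-.132,.145]).round(4))
y=np.radians(-15.8);X=np.array([np.cos(y),np.sin(y),0]);Y=np.array([-np.sin(y),np.cos(y),0]);ctr=np.array([.6187,-.132,.085])
im=w.copy()
q=[proj(c,ctr+a*X+b*Y)[::-1] for a,b in[(-.041,-.051),(.041,-.051),(.041,.051),(-.041,.051)]]
cv2.polylines(im,[np.int32(np.round(q))],True,(255,0,0),1)
save("w6",np.hstack([cv2.resize(im[:330,100:540],None,fx=1,fy=1),cv2.resize(s[170:300,225:385],(360,330))]))
E
```

```text
clock: 9.15
tool_pos: [0.6192, -0.1319, 0.1476]
orientation: [0.991, -0.136, -0.001, -0.0]
contact_force: [0.4, 0.1, -6.1]
gripper_width: 0.0101
[ 0.6194 -0.132   0.1478] [[0.963, -0.27, -0.002], [-0.27, -0.963, 0.001], [-0.002, -0.0, -1.0]] [-0.0007  0.0002  0.0028]
```

View pics/w6.png

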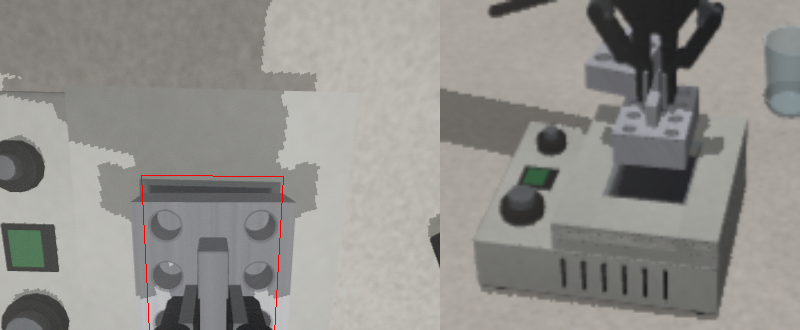

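The mouth's far edge matches the prediction (about 1 mm). I'll descend, watching the force.

```bash
python3 -m pendant '{"linear":[[-0.0005,0.0005,0.01],[-0.0005,0.0005,0.018],[-0.0005,0.0005,0.024],[-0.0005,0.0005,0.028],[-0.0005,0.0005,0.03],[-0.0005,0.0005,0.032],[-0.0005,0.0005,0.032]],"roll":[0,0,0,0,0,0,0],"gripper":[1,1,1,1,1,1,1]}'
python3 -m pendant '{"linear":[[0,0,0.002],[0,0,0.004],[0,0,0.006],[0,0,0.006]],"roll":[0,0,0,0],"gripper":[1,1,1,1]}'
```

```text
clock: 9.95
tool_pos: [0.6188, -0.1324, 0.116]
orientation: [0.991, -0.136, -0.001, -0.0]
contact_force: [-1.1, 1.1, -4.2]
gripper_width: 0.0101
clock: 10.35
tool_pos: [0.6189, -0.1321, 0.1148]
orientation: [0.991, -0.137, -0.0, -0.002]
contact_force: [-22.4, 8.2, 38.3]
gripper_width: 0.0105
```

Contact on the +x bevel (force pushes toward heater −x). I'll lift a little and shift tool −x by 2 mm.

```bash
python3 -m pendant '{"linear":[[0,0,-0.004],[-0.002,0,-0.004],[-0.002,0,-0.004]],"roll":[0,0,0],"gripper":[1,1,1]}'
python3 -m pendant '{"linear":[[0,0,0.002],[0,0,0.004],[0,0,0.006],[0,0,0.006]],"roll":[0,0,0,0],"gripper":[1,1,1,1]}'
```

```text
clock: 10.65
tool_pos: [0.6167, -0.1316, 0.1185]
orientation: [0.991, -0.137, -0.0, -0.002]
contact_force: [0.0, 0.8, -6.2]
gripper_width: 0.0099
clock: 11.05
tool_pos: [0.6166, -0.1329, 0.1136]
orientation: [0.991, -0.137, -0.0, -0.001]
contact_force: [-6.6, -2.6, 9.6]
gripper_width: 0.0099
```

```bash
python3 -m pendant '{"linear":[[0,0,-0.002],[-0.001,0.001,-0.002],[-0.001,0.001,0.001],[-0.001,0.001,0.003],[-0.001,0.001,0.005],[-0.001,0.001,0.005]],"roll":[0,0,0,0,0,0],"gripper":[1,1,1,1,1,1]}'
```

```text
clock: 11.65
tool_pos: [0.6151, -0.1334, 0.1079]
orientation: [0.991, -0.137, -0.001, -0.001]
contact_force: [-0.3, -0.2, -6.8]
gripper_width: 0.0101
```

```bash
python3 -m pendant '{"linear":[[0,0,0.001],[0,0,0.002],[0,0,0.003],[0,0,0.003]],"roll":[0,0,0,0],"gripper":[1,1,1,1]}'
```

```text
clock: 12.05
tool_pos: [0.6152, -0.1332, 0.1052]
orientation: [0.991, -0.137, -0.001, -0.001]
contact_force: [-0.9, 2.1, -2.5]
gripper_width: 0.0103
```

```bash
python3 -m pendant '{"linear":[[0,0,0.001],[0,0,0.001],[0,0,0.001]],"roll":[0,0,0],"gripper":[1,1,1]}'
```

```text
clock: 12.35
tool_pos: [0.6153, -0.1331, 0.105]
orientation: [0.991, -0.137, -0.0, -0.002]
contact_force: [-4.6, 3.3, 3.7]
gripper_width: 0.0101
```

Seated at TCP 0.105 = floor 0.071 + 0.034 grasp height. Release and rise.

```bash
python3 -m pendant '{"linear":[[0,0,0],[0,0,0],[0,0,0],[0,0,0],[0,0,-0.01],[0,0,-0.03],[0,0,-0.06],[0,0,-0.1],[0,0,-0.12],[0,0,-0.12]],"roll":[0,0,0,0,0,0,0,0,0,0],"gripper":[0.4,0.1,0,0,0,0,0,0,0,0]}'
python3 - <<'E'
from h import *
print(np.round(env.read_state()["joint_pos"],2),tool()[0].round(4),tool()[1].as_matrix()[:,0].round(3))
w=env.capture("wrist");s=env.capture("side");c=cam("wrist")
save("w7",np.hstack([w[:400,120:520],cv2.resize(s[190:300,235:370],(400,400))]))
for th,z in[("block_small",.071),("start_button_top",.07)]:
    for x in env.tip_of("wrist",th)[:1]: print(th,x["pixel"],x["p"],atz(c,x["pixel"],z).round(4))
E
```

```text
clock: 13.35
tool_pos: [0.6169, -0.1342, 0.2294]
orientation: [0.991, -0.137, 0.003, -0.002]
contact_force: [0.8, 0.3, -0.4]
gripper_width: 0.0426
[-0.34  0.38  0.63  1.48 -0.23  1.35  0.04] [ 0.6169 -0.1342  0.2294] [ 0.962 -0.272  0.005]
block_small [224.4, 308.9] 0.67 [ 0.6128 -0.1312  0.071 ]
start_button_top [283.6, 173.8] 0.76 [ 0.4785 -0.1513  0.07  ]
```

View pics/w7.png

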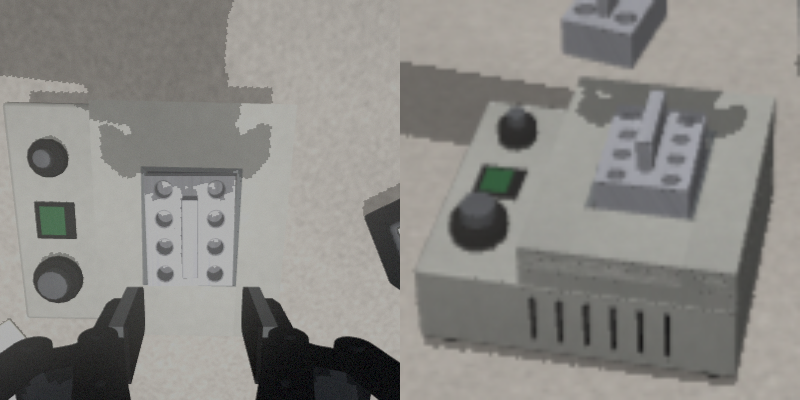

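The block is home: flat in the side view, with an even margin in the wrist view. The START cap is at (172,285) in full-frame pixels. Triangulating it.

```bash
python3 - <<'E'
from h import *
c=cam("wrist");m=np.load("w5.npy");c1=(c[0],m[:,:3],m[:,3]);C=cam("side")
for x in(env.tip_of("wrist","start_button_top")[:1]):print(x["pixel"])
x,e=tri([(c,(284.5,173)),(c1,(142,202))]);print(x.round(4),e)
x2,e=tri([(c,(284.5,173)),(c1,(142,202)),(C,(242,261.5))]);print(x2.round(4),e,[atz(c,(284.5,173),z).round(4) for z in(.07,.08,.09)])
print(totool([x[0],x[1],.13]).round(4))
E
```

```text
[283.6, 173.8]
[ 0.4845 -0.1494  0.0803] [2.1, 2.1]
[ 0.4866 -0.1487  0.0864] [2.1, 2.8, 1.0] [array([ 0.477 , -0.1514,  0.07  ]), array([ 0.4823, -0.1486,  0.08  ]), array([ 0.4876, -0.1458,  0.09  ])]
[-0.1208  0.0511  0.0942]
```

```bash
python3 -m pendant '{"linear":[[-0.03,0.013,0],[-0.07,0.03,0],[-0.105,0.045,0],[-0.12,0.052,0.02],[-0.12,0.052,0.05],[-0.12,0.052,0.08],[-0.12,0.052,0.1],[-0.12,0.052,0.11],[-0.12,0.052,0.115],[-0.12,0.052,0.115]],"roll":[0,0,0,0,0,0,0,0,0,0],"gripper":[1,1,1,1,1,1,1,1,1,1]}'
python3 - <<'E'
from h import *
s=env.capture("side");a=env.capture("scene");w=env.capture("wrist")
save("w8",np.hstack([cv2.resize(s[200:300,220:320],(400,400)),cv2.resize(w[200:480,180:460],(400,400))]));print(tool()[0].round(4),totool([.484,-.151,.09]).round(4))
E
```

```text
clock: 14.6
tool_pos: [0.4849, -0.1504, 0.1091]
orientation: [0.991, -0.137, -0.002, -0.002]
contact_force: [0.0, 0.8, -0.6]
gripper_width: 0.0003
[ 0.4856 -0.1505  0.11  ] [-0.0013  0.001   0.02  ]
```

View pics/w8.png

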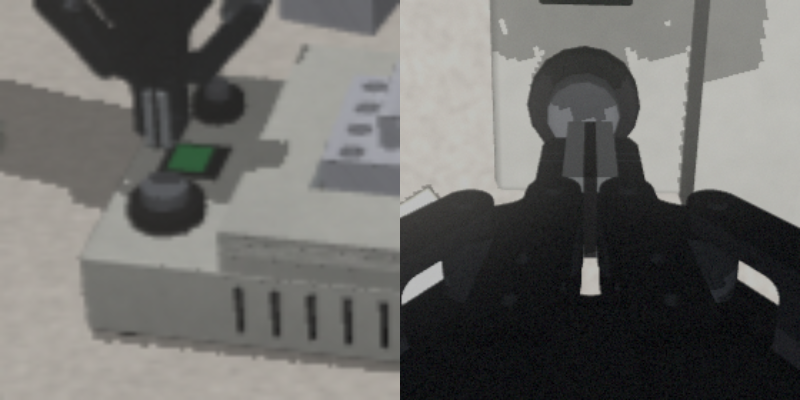

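The shut fingers hang over the cap within about 2 mm, clear of STOP. Press gently.

```bash
python3 -m pendant '{"linear":[[-0.001,0.001,0.01],[-0.001,0.001,0.02],[-0.001,0.001,0.026],[-0.001,0.001,0.026]],"roll":[0,0,0,0],"gripper":[1,1,1,1]}'
python3 -m pendant '{"linear":[[0,0,0.002],[0,0,0.004],[0,0,0.004]],"roll":[0,0,0],"gripper":[1,1,1]}'
```

```text
clock: 15.15
tool_pos: [0.4836, -0.151, 0.0829]
orientation: [0.991, -0.137, -0.002, -0.002]
contact_force: [0.6, -0.3, 1.0]
gripper_width: -0.0001
clock: 15.45
tool_pos: [0.4839, -0.1511, 0.079]
orientation: [0.991, -0.137, -0.001, -0.002]
contact_force: [0.3, -0.4, 3.4]
gripper_width: -0.0001
```

```bash
python3 -m pendant '{"linear":[[0,0,0.002],[0,0,0.003],[0,0,0.003]],"roll":[0,0,0],"gripper":[1,1,1]}'
python3 -m pendant '{"linear":[[0,0,0.001],[0,0,0.002],[0,0,0.002],[0,0,0.002]],"roll":[0,0,0,0],"gripper":[1,1,1,1]}'
```

```text
clock: 15.75
tool_pos: [0.4839, -0.1512, 0.0762]
orientation: [0.991, -0.137, -0.001, -0.002]
contact_force: [-1.3, -0.2, 4.5]
gripper_width: -0.0
clock: 16.15
tool_pos: [0.4841, -0.1512, 0.0757]
orientation: [0.991, -0.137, -0.001, -0.002]
contact_force: [-9.2, 2.5, 24.6]
gripper_width: -0.0001
```

Hard stop at 0.0757 with 25 N, about 6 mm below first contact: fully down. Retreat and check.

```bash
python3 -m pendant '{"linear":[[0,0,-0.01],[0,0,-0.03],[0,0,-0.07],[0,0,-0.11],[0,0,-0.15],[0.02,0.02,-0.18],[0.05,0.05,-0.18],[0.08,0.09,-0.18],[0.1,0.12,-0.18],[0.1,0.12,-0.18]],"roll":[0,0,0,0,0,0,0,0,0,0],"gripper":[1,1,1,1,1,1,1,1,1,1]}'
python3 - <<'E'
from h import *
s=env.capture("side");w=env.capture("wrist");c=cam("wrist")
save("w9",np.hstack([cv2.resize(s[180:300,230:380],(480,400)),w[:400,120:440]]))
for n in("wrist","side"):
  for th in("block_small","block_large","start_button_top","beaker","flask","bottle"):
    r=env.tip_of(n,th)[:1];print(n,th,[(np.round(x["pixel"]),round(x["p"],2)) for x in r])
E
```

```text
clock: 17.15
tool_pos: [0.5471, -0.2996, 0.2537]
orientation: [0.99, -0.14, -0.002, -0.001]
contact_force: [-0.6, -0.8, -0.5]
gripper_width: -0.0003
wrist block_small [(array([  4., 338.]), 0.59)]
wrist block_large []
wrist start_button_top [(array([ 75., 188.]), 0.7)]
wrist beaker []
wrist flask [(array([281., 429.]), 0.85)]
wrist bottle []
side block_small [(array([243., 320.]), 0.97)]
side block_large [(array([198., 305.]), 0.86)]
side start_button_top [(array([242., 259.]), 0.52)]
side beaker [(array([213., 379.]), 0.71)]
side flask [(array([266., 303.]), 0.58)]
side bottle [(array([384., 250.]), 0.93)]
```

View pics/w9.png

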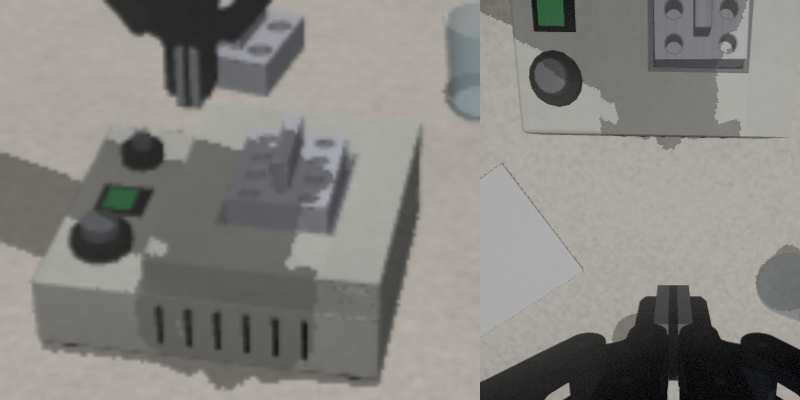

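```bash
python3 -m pendant '{"linear":[[0,0,0],[0,0,0],[0,0,0]],"roll":[0,0,0],"gripper":[1,1,1]}'; python3 -c "
from station import env
print(env.close_job())"
```

```text
clock: 18.15
tool_pos: [0.5481, -0.2946, 0.255]
orientation: [0.991, -0.137, -0.001, -0.002]
contact_force: [-1.0, -0.5, 0.5]
gripper_width: 0.0001
the job is handed in; nothing more can be done
None
```

I loaded the eight-well block into the heater, released it on the well floor, and pressed START fully down and let it back up. I then handed the job in at about 18 s; it reports no verdict.

- **Placing:** On the way in, the block first caught the well's bevelled mouth with a peak of about 45 N at the wrist. I lifted it slightly, moved it about 3 mm, and it went in freely. It touched the floor at the expected height, with the tool tip at 0.105 m (0.071 m floor plus 0.034 m).
- **START button:** I pressed to a hard stop at about 25 N, roughly 6 mm below first contact. Afterwards the cap looked raised again in the pictures, though I had no direct reading of the button.
- **Last checks:** The final pictures show the block sitting flat and square in the well, with the gripper clear of everything. I never went near the STOP button. The network found the four-well block, beaker and bottle within a few pixels of where they began.
- **Flask:** In the last side view the network put the flask on the heater, which is a false detection. The wrist view shows glassware standing beyond the heater where I expect the flask. I did not measure its position again, but the arm never came near it.

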